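Roll a label roll up the ramp into the printer's cradle

ROBOT

A 6-joint arm with a two-finger parallel gripper is mounted at the origin on the work surface. World frame = base frame: x ahead of the robot, y to its left, z up, the work surface at z = 0. Lengths are in m, angles in rad, forces in N, time in s.
With the tool pointing down it reaches from about 0.35 to 0.775 m from the base axis. Payload 5.5 kg.
Tool frame: the origin (TCP) lies at the very end of the fingers, on their centre line; the grasp point (between the pads) lies 19 mm behind it; y points along the fingers, z is the direction in which the jaws open and shut, and the axes are right-handed (so a half turn about y gives the same grasp; the last joint's range is limited). The gripper opens to 85 mm and grips with 20 to 120 N. Pads are 22 mm wide; open, the fingers measure 114 mm over their backs; the gripper's body (76 mm by 85 mm) begins 54 mm behind the grasp point. The pads swing forward as they close: fully open they stand 13 mm farther back than shut.
Start: joints at [-0.14, 0.313, 0.046, 1.304, 0, 1.431], TCP at [0.575, -0, 0.231] pointing down, gripper open.
Joint ranges: [-2.76, 2.76], [-0.86, 1.69], [-1.03, 1.26], [-2.2, 2.34], [-1.47, 1.5], [-3.14, 3.14]. Speed limits (rad/s): [2.57, 2.57, 3.14, 3.14, 3.14, 3.14].

INTERFACE

Orientations are given as a unit quaternion [w, x, y, z].
In Python, from workcell import env gives the robot as it stands.
- The arm moves only by the shell command python3 -m inch 'ROWS' [OPENING] [FORCE]. ROWS is JSON, a list that holds one entry, the list of rows, each a list of 4 numbers: the shift along the tool's x, y, z in mm, then the turn about the tool's y in degrees. In form: [[[tx, ty, tz, spin], ...]]. A call has 1 to 10 rows; each row is the pose to reach, as a shift and turn from the pose commanded when the call began, along the tool's axes at that moment; what a row does not reach only later rows make up. A row lasts 1/10 s, in which the tool goes at most 50 mm and 8.59 degrees, less where a joint would pass 70% of its speed; a pose out of reach is approached as far as the arm can. A call with a gripper value outside its range is refused whole. OPENING is the finger opening in mm, from 0 to 85.4, set as the call begins (- or left out, the last holds). The fingers move at their own pace and stop on an object; FORCE is the grip in N (left out, the last holds). Time passes only in rows, so rows that repeat a pose let the fingers close. It gives the time, the measured TCP pose, the force and the opening at its end, in the units of the state.
- env.get_state(): the state, without advancing time (a new reading comes with each control period).
- env.read_camera(name): name is "scene" or "side" or "wrist"; returns the picture (400x640x3 uint8, blue, green, red); there is no depth.
- env.camera_model(name): a dict with "fx", "fy", "cx", "cy" (pixels), "distortion" ([k1, k2, p1, p2, k3] as OpenCV has them; the pictures are not rectified), "R" (3x3) and "t" (3): a world point X has camera coordinates R X + t; the wrist camera has in their place "mount" (4x4, takes a point from camera to tool coordinates, whose origin is the TCP and whose axes are the tool frame's). Camera axes: x right, y down, z forward; pixel columns grow to the right and rows downward; lengths in m; the calibration is good to about 2 mm. A picture is of the moment at which its call begins: read the wrist's pose just before it. camera_model takes no time and is no camera call.
- env.hand_in(): hands the job in, once; it reports no verdict.
The state is a dict: "clock": time; "joint_pos": joint angles; "qvel": joint speeds; "tau": joint torques, N m; "tcp_pos": TCP position; "orientation": TCP orientation; "wrist_force": force on the tool from outside, world axes, zero at the start; "ft_torque": the same for the moment, N m; "finger_gap": finger opening in m.
Only numpy, scipy, OpenCV 4.12 (cv2) and the standard library are available. Lean on these libraries where they do the work, as an engineer would, in place of code of your own. Each camera call takes 0.05 s, during which the arm holds its last target.

TASK

Load the label printer: push the label roll lying at the foot of the ramp up the ramp with the fingertips, slowly and steadily, until it drops home in the cradle, resting square on both support rollers at the stop plate. Keep it rolling on the surface: do not pick it up, let it run back down or let it run away on the ramp, and leave the ruler, the tape gun and the two black boxes where they are. Finish with the roll at rest in the cradle and the hand clear of it.

Things in the scene. Friction and masses are not known exactly. Their poses are not given: they have to be found in the camera images.
- label_roll: roll of white paper labels: cylinder of diameter 80 mm, width 104 mm, 25 mm core hole, 0.3 to 0.6 kg. It lies on its curved side on the table before the ramp, free to roll. Origin at the middle of the cylinder, 40 mm above what it rests on; y axis is the core axis, level and nearly square to the ramp; x and z turn as it rolls.
- ramp_deck: loading ramp, a fixed bare aluminium plate 165 mm long up the slope, 150 mm wide between two side lips 12 mm high and 4 mm thick, rising at 10 degrees. Origin on its upper face at mid-width of the foot edge, 1 mm above the table. x points up the slope, y across it (level), z square out of its face.
- cradle_seat (a point): where the middle of the label roll lies when home, at mid-width of the cradle: 199 mm horizontally uphill of the ramp's foot edge, 65 mm above the table. x level uphill, y level across, z up. Two free-turning steel support rollers, diameter 18 mm, lie across, 25 mm before and 25 mm beyond it, 42 mm lower. The ramp leads onto the first one; past its top the label roll drops 7 mm forward onto both.
- label_station: fixed printer, cradle and ramp. Origin on the table at mid-width, 150 mm uphill of the ramp's foot edge; x level uphill, y across, z up. Along x: two cradle cheeks (150 mm apart inside, 76 mm high) from 2 to 102 mm; stop plate 88 mm high at 90 mm, 1.6 mm beyond the seated roll; printer, a box 215 mm long, 190 wide, 166 high, from 138 mm on.
- poly_box_a: small black polystyrene box, 87 x 62 x 43 mm, loose, standing on the table beside the ramp. Origin at the centre of its underside, x along its length. Leave alone.
- poly_box_b: second small black polystyrene box, the same as the first. Leave alone.
- ruler: rosewood ruler, 300 x 30 x 5 mm, lying flat, loose. Origin at the centre of its underside, x along its length. Leave alone.
- tape_gun: green plastic tape gun body without tape, lying on its side, loose, 52 mm high, all of it within 135 mm of its origin. Origin on the table under its hub (74 mm across), handle towards its -y. Leave alone.
There are look-alikes about, which are no part of the job. Of the things like the label_roll, leave any that is orange; of the rest the larger one is meant.

How it is judged:
By the outcome, as a careful person would: the job done as asked, in the order asked, and still so for the second after the job is handed in, with the robot touching nothing.
It also fails if it takes over 45 s, if anything falls off the work surface, if the arm or the gripper's body presses on something with over 40 N, if the wrist force passes 120 N, or if a joint passes its speed limit or range.

## Working session

There is one attempt and no reset: what is moved stays moved. The work goes in short steps, Python scripts to look and compute and a shell command to move; the robot and the scene stay as the last step left them, time stands still between calls to the robot, and variables do not carry over. Pictures are saved under pics/ and viewed, and the job is handed in when it is done.

```bash
ls; mkdir -p pics
python3 - <<'E'
from workcell import env
import cv2
for n in("scene","side","wrist"):
    cv2.imwrite(f"pics/a_{n}.png",env.read_camera(n))
    m=env.camera_model(n); print(n,{k:(v.tolist() if hasattr(v,'tolist') else v) for k,v in m.items()})
print(env.get_state())
E
```

```text
pics
scene {'fx': 386.8389114203976, 'fy': 386.8389114203976, 'cx': 317.28991097652704, 'cy': 207.4960878080017, 'distortion': [-0.07101855069953612, 0.0, 0.0, 0.0, 0.0], 'R': [[0.781796299936637, 0.6235053879677963, -0.0059646106755868265], [0.3454105909276122, -0.4410252115578297, -0.8283648269002064], [-0.5191204764603505, 0.6455523169701266, -0.5601572430791907]], 't': [-0.3107145891386525, -0.19667180064554315, 1.2793334786447907]}
side {'fx': 416.36913978221025, 'fy': 416.36913978221025, 'cx': 312.97979363289784, 'cy': 191.68833195882277, 'distortion': [-0.08200783599383633, 0.0, 0.0, 0.0, 0.0], 'R': [[0.644543601369672, -0.7642964819545421, -0.02035764243039493], [-0.5593851178176386, -0.45325302098147313, -0.6940100784104758], [0.5212022984384853, 0.45870751753495215, -0.7196774120808305]], 't': [-0.4638111006940603, 0.292991623849995, 0.6598341896592655]}
wrist {'fx': 317.30511130017175, 'fy': 317.30511130017175, 'cx': 319.8290352676294, 'cy': 202.51328982982483, 'distortion': [-0.047795336980843886, 0.0, 0.0, 0.0, 0.0], 'mount': [[0.00029152834990734614, 0.9641840380160412,
[... 250 characters left out ...]
{'clock': 0.15, 'joint_pos': array([-1.39585882e-01,  3.13873258e-01,  4.52577552e-02,  1.30358269e+00,
        1.84749784e-05,  1.43123416e+00]), 'qvel': array([-3.76557531e-04, -2.77071150e-03,  3.21329869e-03, -8.56013626e-04,
       -3.59172274e-06, -1.62189000e-03]), 'tau': array([ 1.76330479e-03, -4.81067133e+01,  2.98815805e+01,  1.39078675e-02,
       -1.10673584e-04, -5.56924022e-05]), 'tcp_pos': array([5.74634482e-01, 5.54451318e-05, 2.30595178e-01]), 'orientation': array([ 0.49970086, -0.50028703,  0.50040556, -0.49960606]), 'wrist_force': array([-0.07854839,  0.27814629,  0.39382815]), 'ft_torque': array([-0.00179813,  0.01968156, -0.00058037]), 'finger_gap': 0.08549796143849607}
```

View pics/a_scene.png

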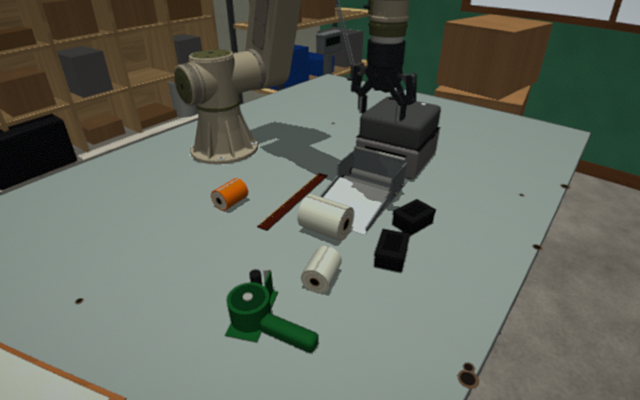

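View pics/a_side.png

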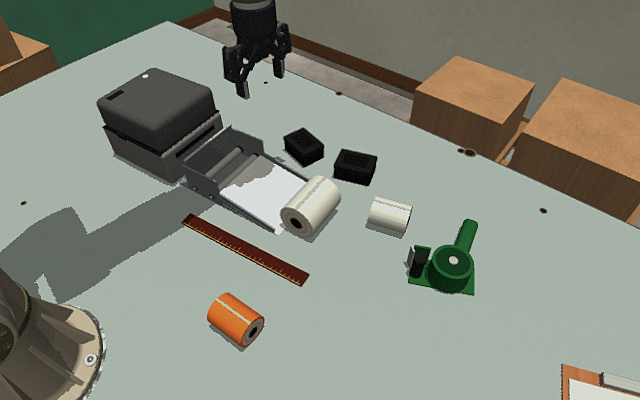

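View pics/a_wrist.png

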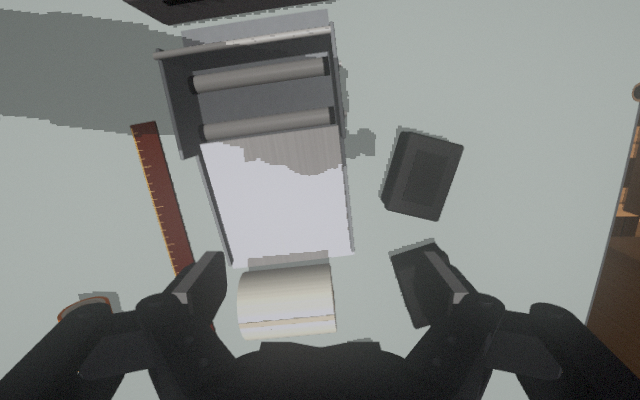

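Candidates: large white roll at scene (326,216) / side (311,206), small white roll at scene (321,268) / side (390,216), and an orange one at scene (229,193) / side (236,320). I choose the large white one before the ramp. Next I check it in close crops.

Run:
```python
import cv2
a=cv2.imread("pics/a_side.png")[110:260,165:365]
cv2.imwrite("pics/c_side.png",cv2.resize(a,None,fx=4,fy=4,interpolation=cv2.INTER_CUBIC))
a=cv2.imread("pics/a_wrist.png")[0:350,120:380]
cv2.imwrite("pics/c_wrist.png",cv2.resize(a,None,fx=1.7,fy=1.7,interpolation=cv2.INTER_CUBIC))
a=cv2.imread("pics/a_scene.png")[130:280,280:450]
cv2.imwrite("pics/c_scene.png",cv2.resize(a,None,fx=4,fy=4,interpolation=cv2.INTER_CUBIC))
```

```text
(no output)
```

View pics/c_side.png

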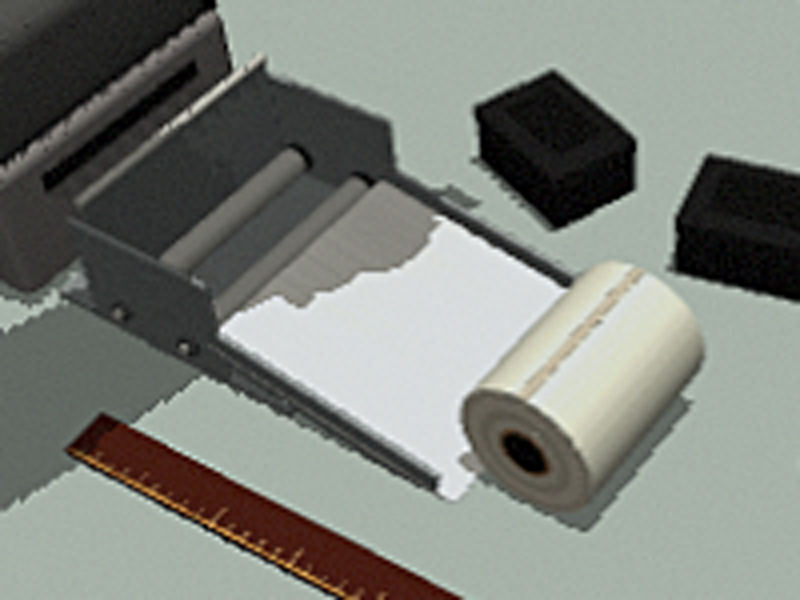

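View pics/c_wrist.png

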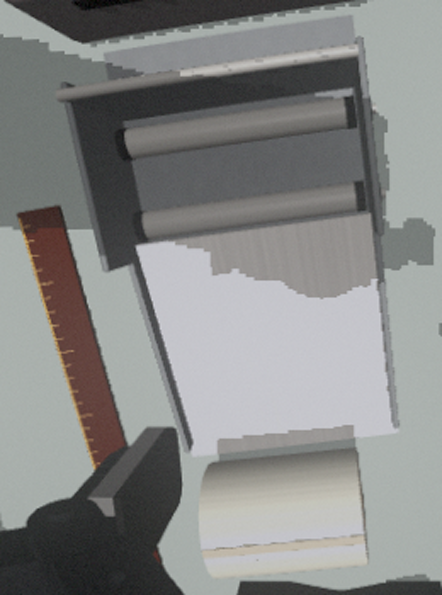

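View pics/c_scene.png

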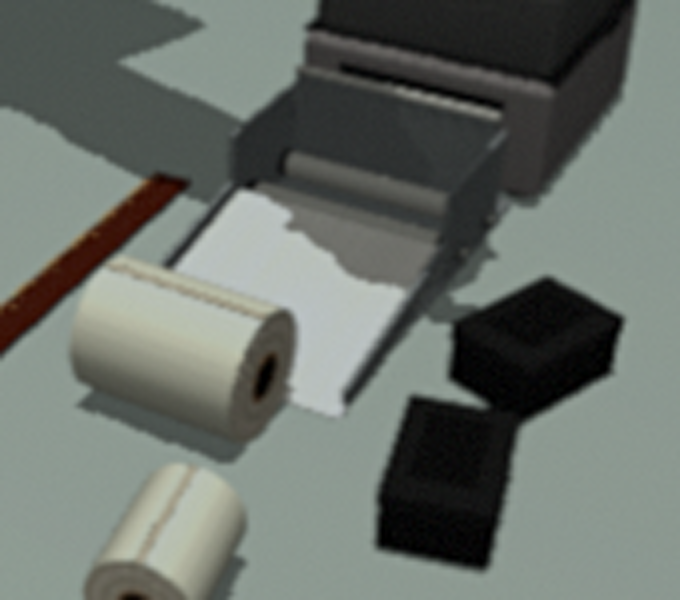

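```bash
cat > h.py <<'E'
import numpy as np, cv2
from workcell import env
from scipy.spatial.transform import Rotation as Ro
from scipy.optimize import least_squares
def pose(s):
    q=s["orientation"]; return Ro.from_quat([q[1],q[2],q[3],q[0]]).as_matrix(), s["tcp_pos"]
def ext(n,s=None):
    m=env.camera_model(n); K=np.array([[m["fx"],0,m["cx"]],[0,m["fy"],m["cy"]],[0,0,1.]]); d=np.array(m["distortion"])
    if n=="wrist":
        R,p=pose(s); T=np.eye(4);T[:3,:3]=R;T[:3,3]=p; W=np.linalg.inv(T@np.array(m["mount"])); return K,d,W[:3,:3],W[:3,3]
    return K,d,np.array(m["R"]),np.array(m["t"])
def proj(n,X,s=None):
    K,d,R,t=ext(n,s); return cv2.projectPoints(np.atleast_2d(X).astype(float),cv2.Rodrigues(R)[0],t,K,d)[0][:,0]
def onz(n,uv,z,s=None):
    K,d,R,t=ext(n,s); x=cv2.undistortPoints(np.array([[uv]],float),K,d)[0,0]; r=R.T@np.array([x[0],x[1],1]); c=-R.T@t
    return c+r*(z-c[2])/r[2]
def st(p,L): # station frame (x uphill from station origin, y, z) -> world; p=x,y,yaw
    c,s=np.cos(p[2]),np.sin(p[2]); L=np.atleast_2d(L)
    return np.c_[p[0]+c*L[:,0]-s*L[:,1],p[1]+s*L[:,0]+c*L[:,1],L[:,2]]
E
python3 - <<'E'
from h import *
s=env.get_state()
a=np.radians(10); tx=-.15+.165*np.cos(a); tz=.001+.165*np.sin(a)
L=[[-.15,.075,.001],[-.15,-.075,.001],[tx,.075,tz],[tx,-.075,tz]]
U=np.array([[232.9,267.6],[352.4,252.9],[199.4,144.1],[336.5,124.7]])
# side: foot left corner
SL=[[-.15,.075,.001],[tx,-.075,tz],[tx,.075,tz]]; SU=np.array([[165+447/4,110+498/4],[165+388/4,110+182/4],[165+218/4,110+325/4]])
CL=[[-.15,-.075,.001]]; CU=np.array([[280+335/4,130+413/4]])
f=lambda p:np.r_[(proj("wrist",st(p,L),s)-U).ravel(),(proj("side",st(p,SL))-SU).ravel(),(proj("scene",st(p,CL))-CU).ravel()]
r=least_squares(f,[.57,.1,1.57]); print(r.x,np.degrees(r.x[2]));print(f(r.x).reshape(-1,2).round(1))
A=onz("side",(296.3,223),.04);B=onz("scene",(345.75,224.5),.04)
print(A,B,np.linalg.norm(A-B)); m=(A+B)/2
c,sn=np.cos(r.x[2]),np.sin(r.x[2]); d=m[:2]-r.x[:2]; print("roll in station",c*d[0]+sn*d[1],-sn*d[0]+c*d[1], "axis deg",np.degrees(np.arctan2(*(A-B)[[1,0]])))
print("seat",st(r.x,[.049,0,.065]))
np.save("st.npy",r.x)
for n,uvs in dict(side=[(390,216),(300,147),(355,166),(305,275),(190,218)],scene=[(248,300)]).items():
    for uv in uvs: print(n,uv,onz(n,uv,.02))
E
```

```text
[0.52105999 0.03575877 1.69464819] 97.09618932632522
[[ 2.6 -0.4]
 [-1.6  1.3]
 [ 0.3 -1. ]
 [ 1.7  0.2]
 [ 1.6  0.2]
 [-2.5 -0.4]
 [-3.2  3.1]
 [-1.2  0.4]]
[ 0.48854847 -0.15314593  0.04      ] [ 0.59227234 -0.14270043  0.04      ] 0.10424850436689756
roll in station -0.18466543479113182 0.0034890447395266727 axis deg -174.24941838185214
seat [[0.51500675 0.08438343 0.065     ]]
side (390, 216) [ 0.63519062 -0.27784725  0.02      ]
side (300, 147) [0.68385548 0.01042758 0.02      ]
side (355, 166) [ 0.71227996 -0.13303649  0.02      ]
side (305, 275) [ 0.4185318  -0.23541479  0.02      ]
side (190, 218) [0.37041603 0.03837195 0.02      ]
scene (248, 300) [ 0.57040708 -0.41944492  0.02      ]
```

Two independent measurements agree. The roll's face-to-face length measures 104.2 mm against 104 given. Its centre is at (0.540, −0.148), 35 mm before the ramp foot and about 1° off square. The uphill direction is 97°. Plan: open the fingers about 40 mm along the roll axis, come down behind the roll, and push in −tool x with two contacts.

```bash
python3 -m inch '[[[25,0,-3,-1],[55,0,-7,-2],[85,0,-11,-3],[115,0,-15,-4],[145,0,-19,-5],[175,0,-23,-6],[200,0,-26,-7],[214,0,-27,-7],[214,0,-27,-7],[214,0,-27,-7]]]' 40 20
python3 - <<'E'
from h import *
s=env.get_state(); cv2.imwrite("pics/b_wrist.png",env.read_camera("wrist"))
R,p=pose(s); print(R.round(3),p)
p0=np.load("st.npy")
print(proj("wrist",st(p0,[[-.15,.075,.001],[-.15,-.075,.001]]),s), proj("wrist",[[.540,-.148,.08]],s))
E
```

```text
clock: 1.15
tcp_pos: [0.548, -0.2134, 0.2311]
orientation: [0.53, -0.529, 0.469, -0.468]
wrist_force: [-0.3, 0.5, -0.2]
finger_gap: 0.0403
[[ 0.122 -0.     0.993]
 [-0.993  0.001  0.122]
 [-0.001 -1.    -0.   ]] [ 0.54795615 -0.21341939  0.23106863]
[[255.88562601  85.01931647]
 [390.35426668  84.75999002]] [[319.82090084 116.89972392]]
```

View pics/b_wrist.png

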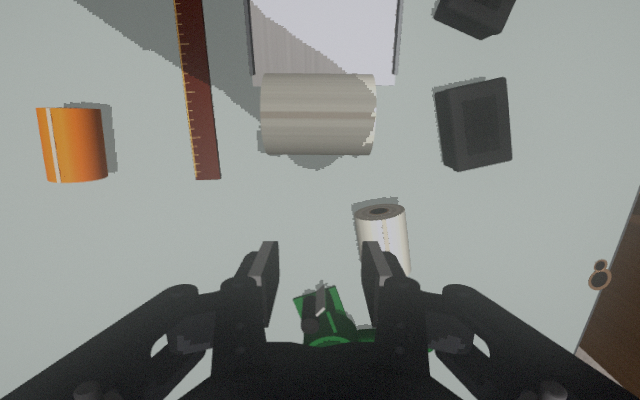

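Wrist view: the roll is at columns 260–376, rows 73–155, central and square to the ramp foot at (252,84)–(396,84). The small white roll, with its end at (379,211), may lie under the right finger. I check that clearance next.

Run:
```python
from h import *
s=env.get_state(); R,p=pose(s)
for uv,z in [((379,203),.06),((379,211),.03),((353,216),.03),((406,212),.03),((380,218),.03),((318,155),.04),((260,100),.04),((376,100),.04),((318,73),.06)]:
    X=onz("wrist",uv,z,s); print(uv,z,X.round(3),"tool mm",((X-p)@R*1000).round(0))
print(proj("wrist",[p+R@np.array(v) for v in [[-.011,0,.035],[.011,0,.035],[-.011,0.209,.035],[.011,0.209,.035],[-.011,.15,.035],[-.011,.15,.02]]],s).round())
c=np.array([.540,-.148]);u=R[:2,0]
# silhouette model rows of cylinder
for off in np.arange(-.012,.013,.004):
    ctr=np.r_[c-u*off,.04]; v=[ctr+R[:,0]*.04*np.cos(t)+np.array([0,0,1])*.04*np.sin(t) for t in np.linspace(0,2*np.pi,73)]
    q=proj("wrist",v,s); print(off,q[:,1].min().round(1),q[:,1].max().round(1))
```

```text
(379, 203) 0.06 [ 0.611 -0.225  0.06 ] tool mm [ 20. 171.  61.]
(379, 211) 0.03 [ 0.619 -0.242  0.03 ] tool mm [ 38. 201.  67.]
(353, 216) 0.03 [ 0.591 -0.252  0.03 ] tool mm [ 44. 201.  38.]
(406, 212) 0.03 [ 0.65 -0.24  0.03] tool mm [ 39. 201.  98.]
(380, 218) 0.03 [ 0.622 -0.25   0.03 ] tool mm [ 46. 201.  69.]
(318, 155) 0.04 [ 0.543 -0.187  0.04 ] tool mm [-27. 191.  -2.]
(260, 100) 0.04 [ 0.478 -0.139  0.04 ] tool mm [-82. 191. -60.]
(376, 100) 0.04 [ 0.594 -0.124  0.04 ] tool mm [-82. 191.  57.]
(318, 73) 0.06 [ 0.534 -0.108  0.06 ] tool mm [-105.  171.   -2.]
[[393. 236.]
 [390. 277.]
 [351. 167.]
 [350. 186.]
 [357. 177.]
 [341. 177.]]
-0.012 88.2 168.1
-0.008 83.9 164.3
-0.004 79.7 160.4
0.0 75.4 156.6
0.004 71.1 152.7
0.008 66.7 148.8
0.012 62.3 144.9
```

Clear: the small roll is at least 25 mm from the finger path, and the gap to the label roll is about 15 mm. Descend.

```bash
python3 -m inch '[[[-2,25,-2,0],[-4,55,-2,0],[-4,85,-2,0],[-4,115,-2,0],[-4,145,-2,0],[-4,170,-2,0],[-4,190,-2,0],[-4,202,-2,0],[-4,208,-2,0],[-4,208,-2,0]]]'
python3 - <<'E'
from h import *
for n in("side","scene"): cv2.imwrite(f"pics/d_{n}.png",cv2.resize(env.read_camera(n)[110:270,200:440],None,fx=3,fy=3,interpolation=cv2.INTER_CUBIC))
print(env.get_state()["tcp_pos"],env.get_state()["clock"])
E
```

```text
clock: 2.2
tcp_pos: [0.5456, -0.2096, 0.0231]
orientation: [-0.53, 0.53, -0.469, 0.468]
wrist_force: [0.6, 0.3, -0.0]
finger_gap: 0.0399
[ 0.54633755 -0.2103657   0.02428707] 2.3
```

View pics/d_side.png

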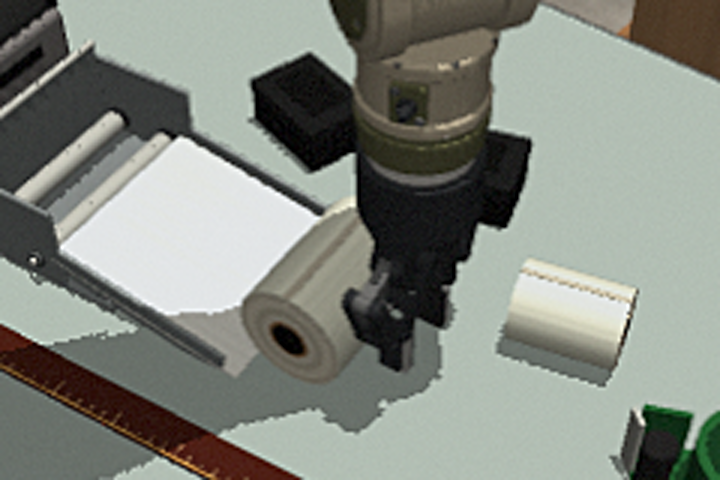

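View pics/d_scene.png

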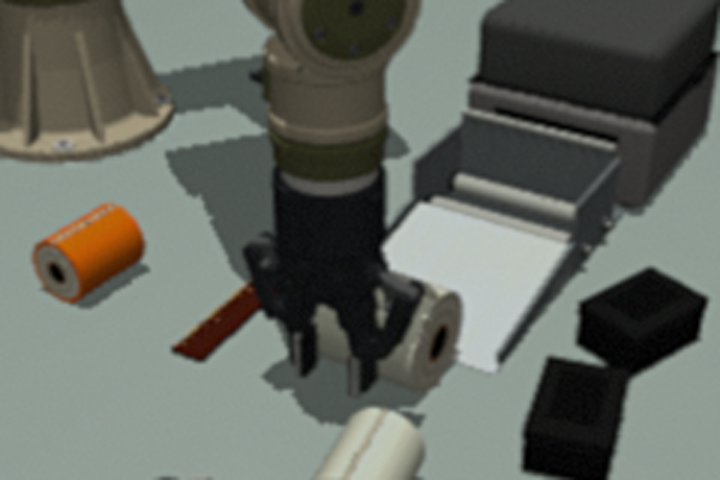

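Both views show the fingers behind the roll, clear of everything. Start the gentle push.

```bash
python3 -m inch '[[[-3,0,0,0],[-6,0,0,0],[-8,0,0,0],[-10,0,0,0],[-12,0,0,0],[-14,0,0,0],[-16,0,0,0],[-18.5,0,0,0],[-21,0,0,0],[-23.5,0,0,0]]]'
python3 - <<'E'
from h import *
for n in("side",): cv2.imwrite(f"pics/e_{n}.png",cv2.resize(env.read_camera(n)[110:270,200:440],None,fx=3,fy=3,interpolation=cv2.INTER_CUBIC))
print(env.get_state()["tcp_pos"],env.get_state()["clock"])
E
```

```text
clock: 3.3
tcp_pos: [0.5427, -0.1867, 0.0233]
orientation: [0.53, -0.53, 0.469, -0.469]
wrist_force: [-0.2, -0.4, 0.9]
finger_gap: 0.0402
[ 0.54251702 -0.18630268  0.02324915] 3.35
```

View pics/e_side.png

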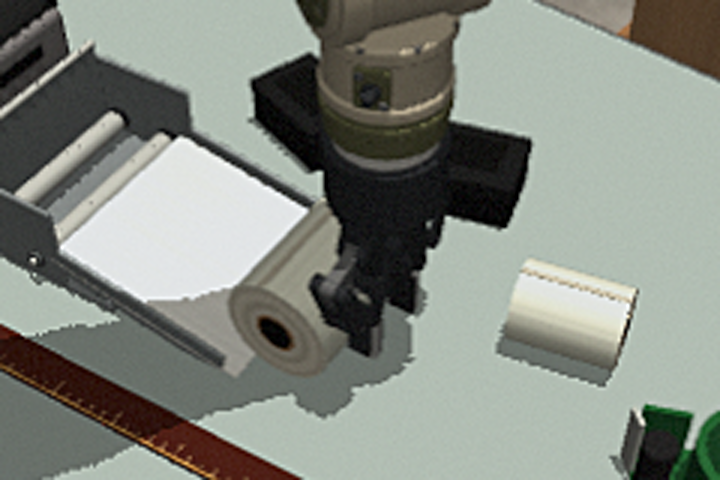

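The roll rolled about 10 mm; its core went from (290,337) to (275,330) in the crop. Continue steadily.

```bash
python3 -m inch '[[[-2.5,0,0,0],[-5,0,0,0],[-7.5,0,0,0],[-10,0,0,0],[-12.5,0,0,0],[-15,0,0,0],[-17.5,0,0,0],[-20,0,0,0],[-22.5,-0.5,0,0],[-25,-1,0,0]]]'
python3 - <<'E'
from h import *
for n in("side",): cv2.imwrite(f"pics/f_{n}.png",cv2.resize(env.read_camera(n)[110:270,200:440],None,fx=3,fy=3,interpolation=cv2.INTER_CUBIC))
s=env.get_state();p=np.load("st.npy");d=s["tcp_pos"][:2]-p[:2];c,n=np.cos(p[2]),np.sin(p[2])
print(s["tcp_pos"],s["clock"],"station",c*d[0]+n*d[1],-n*d[0]+c*d[1])
A=onz("side",(291.7,220),.04)-np.r_[p[:2],0];print("prev roll face",c*A[0]+n*A[1],-n*A[0]+c*A[1])
E
```

```text
clock: 4.35
tcp_pos: [0.5397, -0.1621, 0.0244]
orientation: [0.53, -0.53, 0.468, -0.469]
wrist_force: [0.9, -2.6, 1.1]
finger_gap: 0.0403
[ 0.53951787 -0.16144798  0.02439997] 4.4 station -0.1979763802888421 0.006045537344837652
prev roll face -0.17137900505410847 0.05411261820454563
```

View pics/f_side.png

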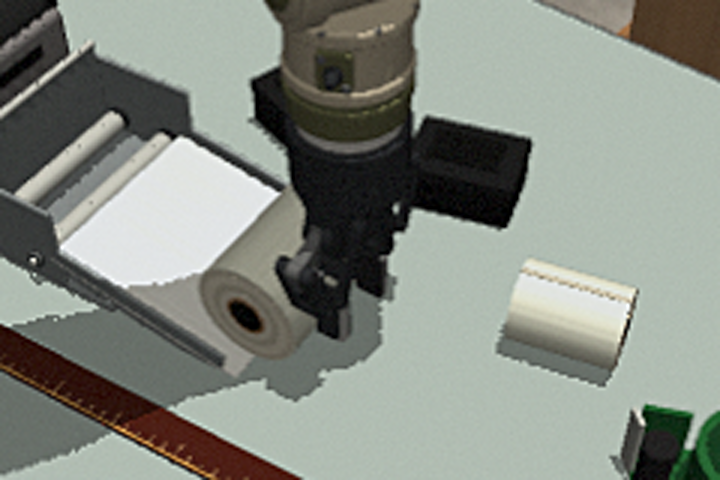

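Now on the ramp foot with about 2.6 N of push. Continue up the slope, rising 0.44 mm per 2.5 mm.

```bash
python3 -m inch '[[[-2.5,-0.4,0,0],[-5,-0.9,0,0],[-7.5,-1.3,0,0],[-10,-1.8,0,0],[-12.5,-2.2,0,0],[-15,-2.6,0,0],[-17.5,-3.1,0,0],[-20,-3.5,0,0],[-22.5,-4,0,0],[-25,-4.4,0,0]]]'; python3 -m inch '[[[-2.5,-0.4,0,0],[-5,-0.9,0,0],[-7.5,-1.3,0,0],[-10,-1.8,0,0],[-12.5,-2.2,0,0],[-15,-2.6,0,0],[-17.5,-3.1,0,0],[-20,-3.5,0,0],[-22.5,-4,0,0],[-25,-4.4,0,0]]]'
python3 - <<'E'
from h import *
for n in("side",): cv2.imwrite(f"pics/g_{n}.png",cv2.resize(env.read_camera(n)[110:270,200:440],None,fx=3,fy=3,interpolation=cv2.INTER_CUBIC))
s=env.get_state();p=np.load("st.npy");d=s["tcp_pos"][:2]-p[:2];c,n=np.cos(p[2]),np.sin(p[2])
print(s["tcp_pos"],s["clock"],"station",c*d[0]+n*d[1],-n*d[0]+c*d[1])
E
```

```text
clock: 5.4
tcp_pos: [0.5366, -0.1372, 0.0288]
orientation: [0.53, -0.53, 0.468, -0.469]
wrist_force: [0.7, -2.9, 1.4]
finger_gap: 0.04
clock: 6.4
tcp_pos: [0.5335, -0.1123, 0.0331]
orientation: [0.53, -0.53, 0.469, -0.469]
wrist_force: [-0.0, -2.6, 0.4]
finger_gap: 0.04
[ 0.53341082 -0.11178123  0.03315305] 6.45 station -0.14793563014561156 0.0059702006993023575
```

View pics/g_side.png

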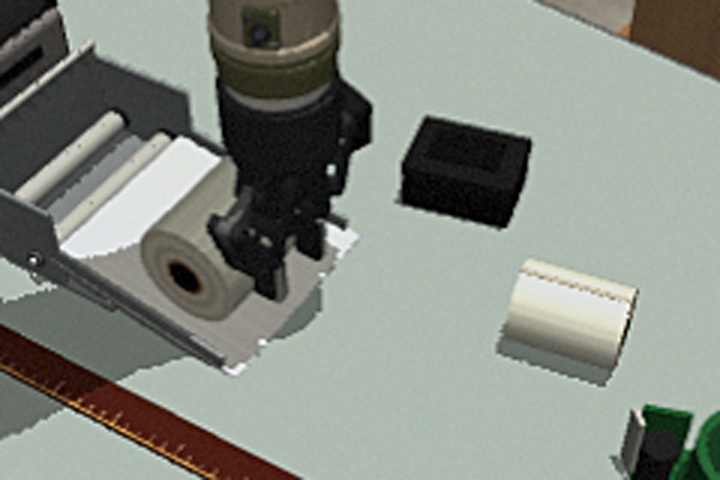

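The roll is square and about a third of the way up the ramp. Continue.

```bash
python3 -m inch '[[[-2.5,-0.4,0,0],[-5,-0.9,0,0],[-7.5,-1.3,0,0],[-10,-1.8,0,0],[-12.5,-2.2,0,0],[-15,-2.6,0,0],[-17.5,-3.1,0,0],[-20,-3.5,0,0],[-22.5,-4,0,0],[-25,-4.4,0,0]]]'; python3 -m inch '[[[-2.5,-0.4,0,0],[-5,-0.9,0,0],[-7.5,-1.3,0,0],[-10,-1.8,0,0],[-12.5,-2.2,0,0],[-15,-2.6,0,0],[-17.5,-3.1,0,0],[-20,-3.5,0,0],[-22.5,-4,0,0],[-25,-4.4,0,0]]]'
python3 - <<'E'
from h import *
s=env.get_state();a=env.read_camera("wrist");b=env.read_camera("side")
cv2.imwrite("pics/h_w.png",a);cv2.imwrite("pics/h_s.png",cv2.resize(b[90:250,150:390],None,fx=3,fy=3,interpolation=cv2.INTER_CUBIC))
p=np.load("st.npy");d=s["tcp_pos"][:2]-p[:2];c,n=np.cos(p[2]),np.sin(p[2])
print(s["tcp_pos"],s["clock"],"station",c*d[0]+n*d[1],-n*d[0]+c*d[1])
E
```

```text
clock: 7.45
tcp_pos: [0.5305, -0.0875, 0.0376]
orientation: [0.53, -0.53, 0.469, -0.469]
wrist_force: [0.6, -2.2, 1.5]
finger_gap: 0.0399
clock: 8.45
tcp_pos: [0.5274, -0.0627, 0.042]
orientation: [0.53, -0.53, 0.469, -0.469]
wrist_force: [0.8, -3.0, 1.5]
finger_gap: 0.0397
[ 0.5274406  -0.06269212  0.04195775] 8.45 station -0.09848499922313417 0.005830447305315182
```

View pics/h_w.png

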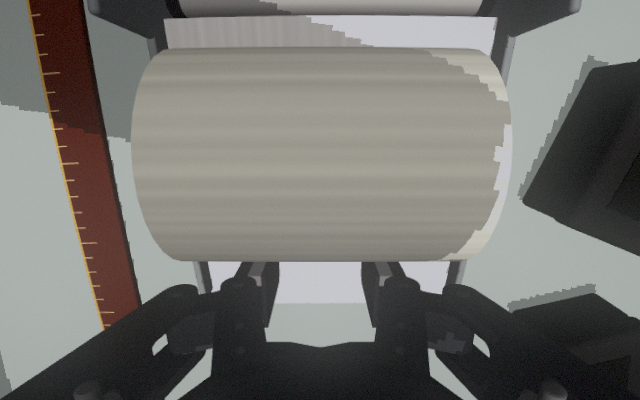

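View pics/h_s.png

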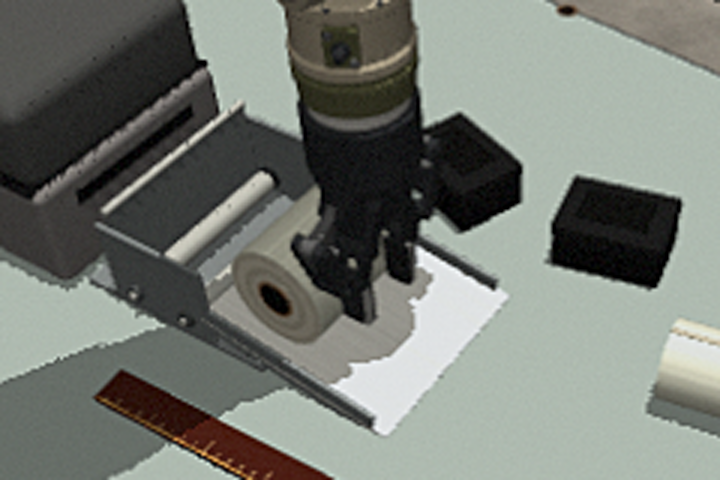

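Square (roll front edge level at row 47), a few mm left of mid-width. Continue, then slow down near the crest.

```bash
python3 -m inch '[[[-2.5,-0.4,0,0],[-5,-0.9,0,0],[-7.5,-1.3,0,0],[-10,-1.8,0,0],[-12.5,-2.2,0,0],[-15,-2.6,0,0],[-17.5,-3.1,0,0],[-20,-3.5,0,0],[-22.5,-4,0,0],[-25,-4.4,0,0]]]'; python3 -m inch '[[[-2.5,-0.4,0,0],[-5,-0.9,0,0],[-7.5,-1.3,0,0],[-10,-1.8,0,0],[-12.5,-2.2,0,0],[-15,-2.6,0,0],[-17.5,-3.1,0,0],[-20,-3.5,0,0],[-22.5,-4,0,0],[-25,-4.4,0,0]]]'
python3 - <<'E'
from h import *
s=env.get_state();b=env.read_camera("side")
cv2.imwrite("pics/i_s.png",cv2.resize(b[90:250,150:390],None,fx=3,fy=3,interpolation=cv2.INTER_CUBIC))
p=np.load("st.npy");d=s["tcp_pos"][:2]-p[:2];c,n=np.cos(p[2]),np.sin(p[2])
print(s["tcp_pos"],s["clock"],"station",c*d[0]+n*d[1],-n*d[0]+c*d[1])
E
```

```text
clock: 9.55
tcp_pos: [0.5244, -0.0379, 0.0464]
orientation: [0.53, -0.53, 0.469, -0.469]
wrist_force: [1.1, -2.3, 1.8]
finger_gap: 0.0401
clock: 10.55
tcp_pos: [0.5214, -0.0131, 0.0508]
orientation: [0.53, -0.53, 0.469, -0.469]
wrist_force: [0.1, -2.9, 0.7]
finger_gap: 0.0401
[ 0.52137488 -0.01307174  0.05076275] 10.55 station -0.04849537442969686 0.005719826472725218
```

View pics/i_s.png

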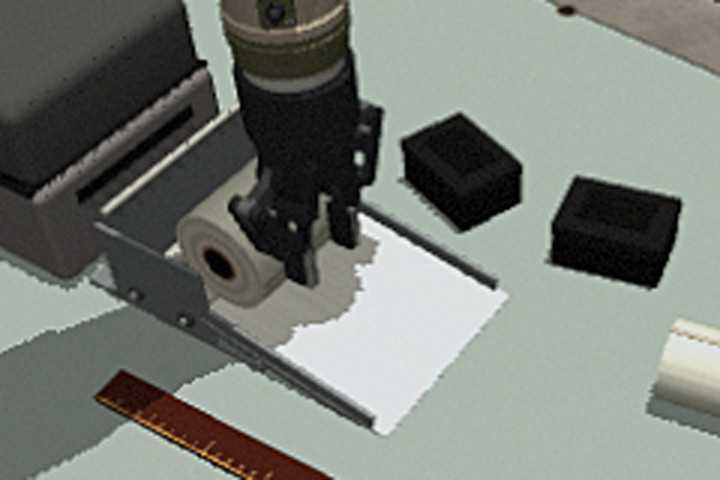

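```bash
python3 -m inch '[[[-2,-0.3,0,0],[-4,-0.6,0,0],[-5.5,-0.9,0,0],[-7,-1.1,0,0],[-8.5,-1.3,0,0],[-10,-1.5,0,0],[-11.5,-1.7,0,0],[-13,-1.9,0,0],[-14.5,-2,0,0],[-16,-2.1,0,0]]]'
python3 - <<'E'
from h import *
s=env.get_state();b=env.read_camera("side")
cv2.imwrite("pics/j_s.png",cv2.resize(b[90:250,150:390],None,fx=3,fy=3,interpolation=cv2.INTER_CUBIC))
print(s["wrist_force"])
E
```

```text
clock: 11.6
tcp_pos: [0.5194, 0.0028, 0.0528]
orientation: [0.53, -0.53, 0.469, -0.469]
wrist_force: [-0.8, -1.5, 1.4]
finger_gap: 0.0401
[-0.84178924 -1.51208056  1.38449396]
```

View pics/j_s.png

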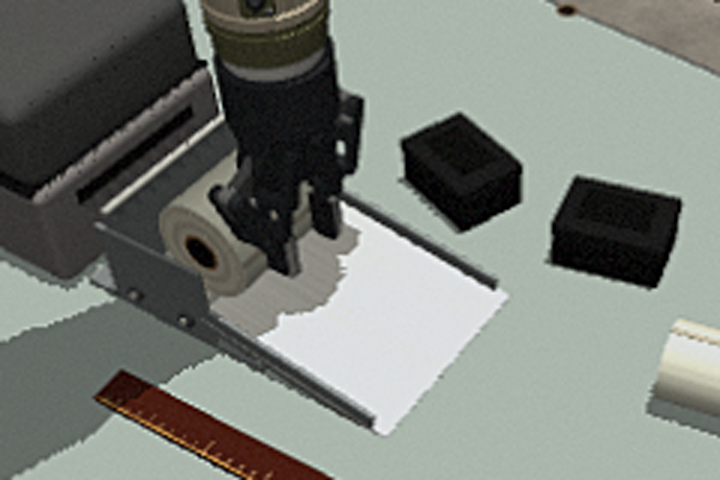

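```bash
python3 -m inch '[[[-1.5,0,0,0],[-3,0,0,0],[-4.5,0,0,0],[-6,0,0,0],[-7.5,0,0,0],[-9,0,0,0],[-10.5,0,0,0],[-12,0,0,0],[-13.5,0,0,0],[-15,0,0,0]]]'
python3 - <<'E'
from h import *
s=env.get_state();b=env.read_camera("side")
cv2.imwrite("pics/k_s.png",cv2.resize(b[90:250,150:390],None,fx=3,fy=3,interpolation=cv2.INTER_CUBIC))
cv2.imwrite("pics/k_w.png",env.read_camera("wrist"))
print(s["wrist_force"])
E
```

```text
clock: 12.65
tcp_pos: [0.5176, 0.0176, 0.0528]
orientation: [0.53, -0.53, 0.469, -0.469]
wrist_force: [1.0, -0.5, -0.1]
finger_gap: 0.0402
[ 1.03186652 -0.53926836 -0.1392541 ]
```

View pics/k_s.png

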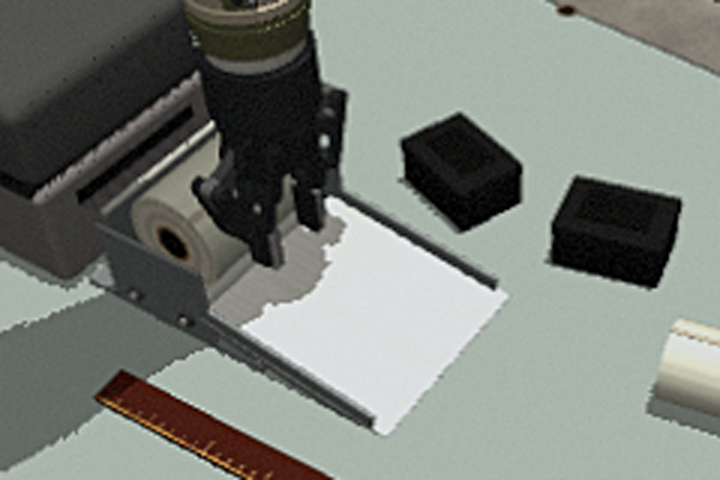

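View pics/k_w.png

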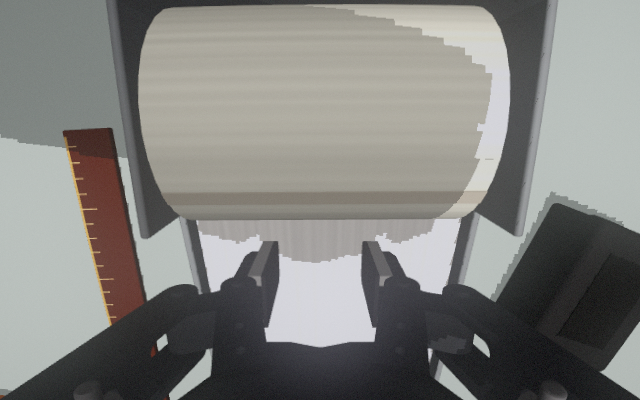

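The roll dropped in and there is now a gap between it and the fingers. Retreat back, then up, and check.

```bash
python3 -m inch '[[[5,0,0,0],[15,-4,0,0],[25,-12,0,0],[35,-30,0,0],[45,-55,0,0],[55,-85,0,0],[60,-115,0,0],[60,-140,0,0],[60,-150,0,0],[60,-150,0,0]]]';  python3 -m inch '[[[0,0,0,0],[0,0,0,0],[0,0,0,0],[0,0,0,0],[0,0,0,0]]]'
python3 - <<'E'
from h import *
s=env.get_state();b=env.read_camera("side");w=env.read_camera("wrist")
cv2.imwrite("pics/l_s.png",b);cv2.imwrite("pics/l_w.png",w);cv2.imwrite("pics/l_c.png",env.read_camera("scene"))
p=np.load("st.npy")
X=[]
for e in(1,-1):
    X+=list(st(p,[.049,e*.052,.065]+0*np.zeros(3)))
print("seat side",proj("side",X),"wrist",proj("wrist",X,s))
v=[[.049+.04*np.cos(t),0,.065+.04*np.sin(t)] for t in np.linspace(0,6.28,90)]
q=proj("wrist",st(p,v),s);print("rows expected",q[:,1].min(),q[:,1].max())
print(env.get_state()["clock"])
E
```

```text
clock: 13.75
tcp_pos: [0.526, -0.043, 0.2046]
orientation: [0.53, -0.529, 0.468, -0.47]
wrist_force: [-0.6, -0.3, -0.0]
finger_gap: 0.0401
clock: 14.25
tcp_pos: [0.5247, -0.0419, 0.2022]
orientation: [-0.529, 0.53, -0.469, 0.468]
wrist_force: [-0.1, -0.3, 0.5]
finger_gap: 0.04
seat side [[207.8576168  169.98043319]
 [239.04082955 143.55691384]] wrist [[263.09495364  40.6678183 ]
 [390.90884936  40.5990052 ]]
rows expected -17.576737339633524 91.71466749719583
14.4
```

View pics/l_w.png

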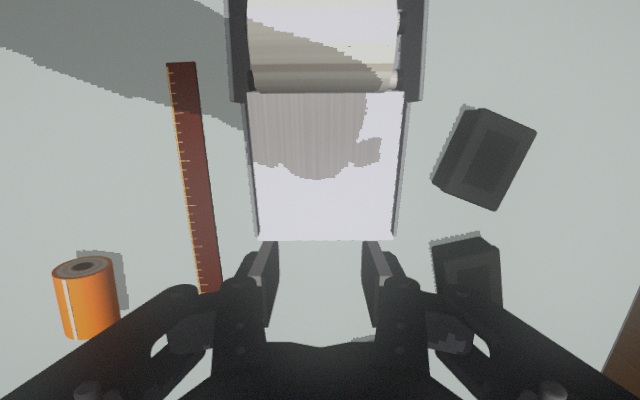

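View pics/l_s.png

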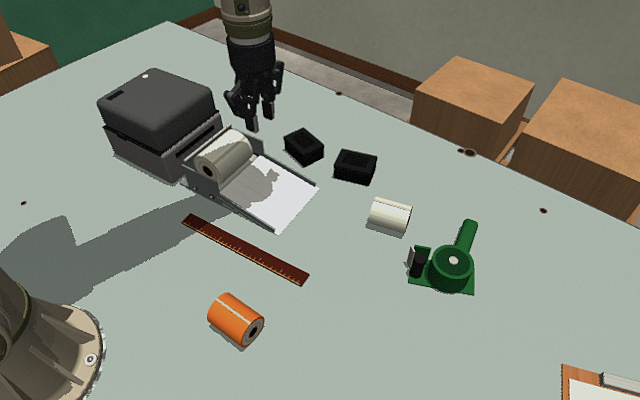

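View pics/l_c.png

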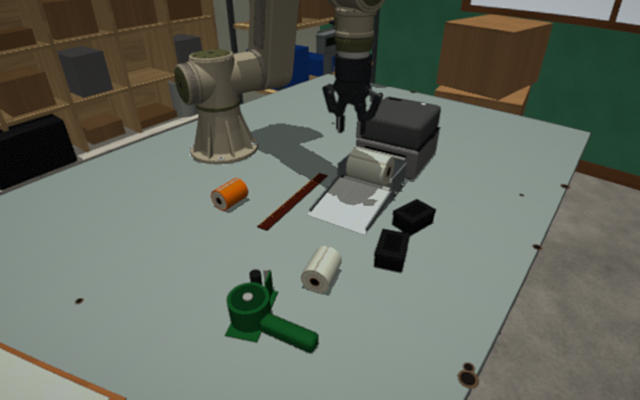

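The roll's lower edge is at row 92 (expected 91.7 when seated), and its core in the side view is at about (207,170) (expected (207.9,170.0)). The other objects are at their first pixels. One more check that the roll is still and nothing else moved, then hand in.

```bash
python3 -m inch '[[[0,0,0,0],[0,0,0,0],[0,0,0,0],[0,0,0,0],[0,0,0,0]]]'
python3 - <<'E'
from h import *
b=env.read_camera("side").astype(int);o=cv2.imread("pics/l_s.png").astype(int);a=cv2.imread("pics/a_side.png").astype(int)
print("roll motion",np.abs(b-o)[125:185,185:260].mean())
for n,r in dict(boxes=(125,188,280,380),small=(190,240,362,415),gun=(215,298,400,480),ruler=(212,288,212,312),orange=(288,350,203,268)).items():
    print(n,np.abs(b-a)[r[0]:r[1],r[2]:r[3]].mean().round(2))
cv2.imwrite("pics/m.png",cv2.resize(b[110:210,150:290].astype('uint8'),None,fx=5,fy=5,interpolation=cv2.INTER_CUBIC))
E
```

```text
clock: 14.9
tcp_pos: [0.5249, -0.0421, 0.2028]
orientation: [0.53, -0.53, 0.468, -0.469]
wrist_force: [0.2, -0.6, 0.4]
finger_gap: 0.0401
roll motion 2.243777777777778
boxes 5.32
small 2.47
gun 2.89
ruler 12.95
orange 2.5
```

View pics/m.png

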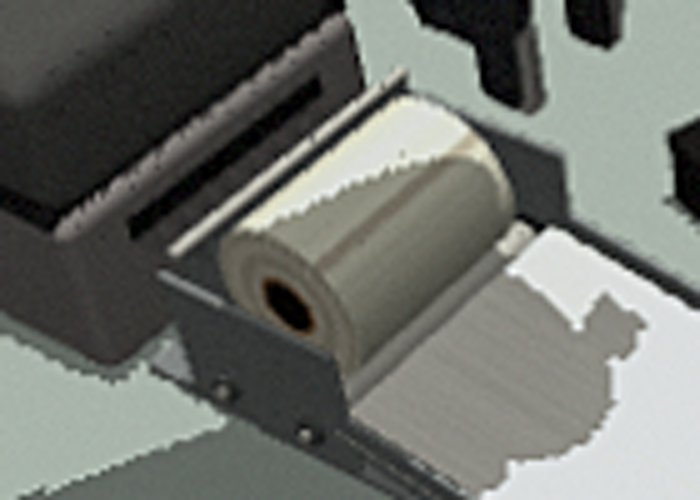

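```bash
python3 -c "
from workcell import env
print(env.hand_in())"
```

```text
the job is handed in; nothing more can be done
None
```

I pushed the large white label roll up the ramp with both fingertips at about 25 mm/s, slowing to 15 mm/s near the crest. It dropped into the cradle, and I backed the hand off and raised it clear. I handed the job in at about 15 s.

**Seating:** the last pictures put the roll within about 1 pixel of where the seat should appear. Its core is at (207,170) in the side view against (207.9,170.0) expected, and its lower edge is at row 92 in the wrist view against 91.7. It lies square on the support rollers at the stop plate, a few mm off mid-width.

**At rest:** two side pictures about half a second apart differ only by noise around the roll. The wrist force while pushing stayed near 3 N.

**Other objects:** the tape gun, the small white roll and the orange roll show only noise against the first picture. Two regions differed more:
- **Ruler:** 12.95 against a noise level of about 2.5. I put this down to that image region including the roll's starting spot.
- **Black boxes:** 5.32. I put this down to changed shadows or the roll and hand leaving that part of the view.

I did not isolate either difference further. By eye, both boxes and the ruler are at their original pixels in the side and scene views.

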